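# Cull the short bolt, then hold the sprung bin lid below its balance point

## Task

One of the four bolts standing on the rubber mat is too short: put it in the scrap tin, leaving the three good ones standing where they are. Then take the lid of the sprung hardware bin by its grip, raise it clearly past its balance point without letting it swing wide open, ease it back, and finish while still holding it steady with the fingers just below the balance point, so that I can drop the good bolts in. Leave the spray can, wrench and tape alone.

Things in the scene. Friction and masses are not known exactly. Their poses are not given: they have to be found in the camera images.
- lid (a joint): opening angle of the sprung lid, rad: 0 = shut, level; 1.5 = its stop. Hinge along the bin's far upper edge. Balance point 1.0 (57 deg): below it the lid falls shut (about 1 N at the grip when shut, 0.4 N at 0.85); above it a spring carries it open. Clearly past: 1.05 or more; just below: 0.73 to 0.96; wide open: 1.4. Lid: grey steel, 0.95 kg, 200 deep, 250 wide, 6 mm thick, front hem 16 mm thick
- lid_grip (a point): centre of the lid's grip: black barrel, 28 mm diameter, 26 mm long, flat ends, parallel to the hinge, 50 mm in front of the middle of the lid's front edge on a neck 12 mm wide. Can be pinched across its flat ends. 250 mm from the hinge line, in the lid's plane; 114 mm above the work surface when shut. Axes of the lid: y along hinge and barrel, x from grip to hinge
- bin_hinge (a point): middle of the lid's hinge line, 114 mm above the work surface, fixed to the bin. x level, away from the grip and the bin's front; y along the hinge; z up. At lid angle a the grip is 250*cos(a) mm towards -x and 250*sin(a) mm above this point, in this frame
- bin: open-topped grey sheet-steel bin under the lid, fixed to the bench, 200 (x) by 250 (y) by 110 mm tall, front towards -x. Origin at the centre of its underside; the hinge is over its far (+x) wall
- bolt_mat: black rubber mat fixed to the bench, 80 (x) by 250 (y) by 4 mm thick; the four bolts stand on it in a row along its y axis, about 60 mm apart, in any order. Origin at the centre of its underside
- scrap_tin: open square aluminium tin fixed to the bench, empty, 110 by 110 by 40 mm tall, walls and floor 3 mm. Origin at the centre of its underside; x and y along its sides
- spray_can: bystander: upright plain metal spray can with a black cap, 64 mm in diameter, 175 mm tall, to the right of the bin. Origin at its underside
- wrench: bystander: wrench lying flat on the bench near the robot. Origin under its middle
- tape_roll: bystander: grey ring lying flat beyond the bin, 96 mm in diameter, 24 mm tall. Origin at the centre of its underside
- bolt_a_mid (a point): a good bolt: steel hex bolt standing head-down on the mat, 66 mm tall in all: hexagonal head 10 mm tall, 26 mm wide, at the bottom, then a round shank 14 mm in diameter up to the top. About 0.1 kg. The point is its centre, half-way up (33 mm above its underside); z runs up the shank
- bolt_b_mid (a point): a good bolt: steel hex bolt standing head-down on the mat, 66 mm tall in all: hexagonal head 10 mm tall, 26 mm wide, at the bottom, then a round shank 14 mm in diameter up to the top. About 0.1 kg. The point is its centre, half-way up (33 mm above its underside); z runs up the shank
- bolt_c_mid (a point): a good bolt: steel hex bolt standing head-down on the mat, 66 mm tall in all: hexagonal head 10 mm tall, 26 mm wide, at the bottom, then a round shank 14 mm in diameter up to the top. About 0.1 kg. The point is its centre, half-way up (33 mm above its underside); z runs up the shank
- bolt_short_mid (a point): the short bolt, to be culled: steel hex bolt standing head-down on the mat, 42 mm tall in all: hexagonal head 10 mm tall, 26 mm wide, at the bottom, then a round shank 14 mm in diameter up to the top. About 0.1 kg. The point is its centre, half-way up (21 mm above its underside); z runs up the shank

How it is judged (in metres and radians):
On the way, in this order (a step that is already met when the one before it is completed fails the run):
1. the short bolt lies released in the scrap tin (x of bolt_short_mid in the frame of scrap_tin between -0.052 and 0.052 m and y of bolt_short_mid in the frame of scrap_tin between -0.052 and 0.052 m and height (world z) of bolt_short_mid below 0.045 m and contact force between the fingers and bolt_short below 0.05 N and linear speed of bolt_short below 0.05 m/s), for 0.2 s.
2. the lid has been raised past its balance point (above 1.03 rad) (value of joint lid above 1.03 rad), for 0.1 s.
At the end, for the whole second after the job is handed in: Short bolt in the scrap tin, released; good bolts upright (0.2 rad), within 25 mm of their places; lid, once past 1.03 rad, held still by the fingers (over 0.15 N, under 0.15 rad/s) between 0.70 and 0.98 rad, just below its 1.0 rad balance point, nothing else propping it (all of step 1 and value of joint lid between 0.7 and 0.98 rad and velocity of joint lid between -0.15 and 0.15 rad/s and contact force between the fingers and lid above 0.15 N and contact force between each of bolt_a, bolt_b, bolt_c, bolt_short, spray_can, wrench, tape_roll and lid below 0.05 N and angle between each of bolt_a_mid, bolt_b_mid, bolt_c_mid's own z axis and vertical below 0.2 rad and distance of each of bolt_a_mid, bolt_b_mid, bolt_c_mid from where it was at the start of the episode below 0.025 m); the arm keeps its last pose, push and grip.
It fails at once if the lid swings wide open (beyond 1.4 rad) (value of joint lid above 1.4 rad).
It fails at once if a good bolt is knocked over or moved more than 40 mm (angle between any of bolt_a_mid, bolt_b_mid, bolt_c_mid's own z axis and vertical above 0.7 rad or distance of any of bolt_a_mid, bolt_b_mid, bolt_c_mid from where it was at the start of the episode above 0.04 m).
It fails at once if the spray can, wrench or tape is moved more than 40 mm (distance of any of spray_can, wrench, tape_roll from where it was at the start of the episode above 0.04 m).
It also fails if it takes over 53 s, if anything falls off the work surface, if the arm or the gripper's body presses on something with over 40 N, if the wrist force passes 120 N, or if a joint passes its speed limit or range.

## Robot

A 7-joint arm with a two-finger parallel gripper is mounted at the origin on the work surface. World frame = base frame: x ahead of the robot, y to its left, z up, the work surface at z = 0. Lengths are in mm, angles in rad, forces in N, time in s.
With the tool pointing down it reaches from about 400 to 875 mm from the base axis. Payload 4.4 kg.
Tool frame: the origin (TCP) lies midway between the tips of the shut fingers; the grasp point (between the pads) lies 19 mm behind it; z points along the fingers, y is the line along which they close (so a half turn about z gives the same grasp; the last joint's range is limited). The gripper opens to 85 mm and grips with 20 to 120 N. Pads are 22 mm wide; open, the fingers measure 114 mm over their backs; the gripper's body (76 mm by 85 mm) begins 54 mm behind the grasp point. The pads swing forward as they close: fully open they stand 13 mm farther back than shut.
Start: joints at [-1.198, 0.628, 0.038, 1.517, -0.027, 0.996, -0.02], TCP at [276.134, 588.445, 231.313] pointing down, gripper open.
Joint ranges: [-3.06, 3.06], [-0.37, 2.12], [-1.25, 1.32], [0.18, 2.47], [-1.1, 4.24], [0.23, 1.98], [-2.94, 2.94]. Speed limits (rad/s): [2.57, 2.57, 3.14, 3.14, 3.14, 3.14, 3.14].

## Interface

Orientations are given as [roll, pitch, yaw] about the fixed x, y, z axes, in that order (R = Rz(yaw) Ry(pitch) Rx(roll)).
In Python, from cell import read_state, get_image, finish_job gives the robot as it stands.
- The arm moves only by the tool send_rows, never from a script. Its argument "series" is a list of rows, each an object of numbers: "ax", "ay", "az": the turn, a rotation vector about the tool's x, y, z in rad; "dx", "dy", "dz": the shift along the tool's x, y, z in cm; "hand": the closure, from 0 (fully open) to 1 (shut). In form: [{"ax": .., "ay": .., "az": .., "dx": .., "dy": .., "dz": .., "hand": ..}, ...]. A call has 1 to 10 rows; each row is the pose to reach, as a shift and turn from the pose commanded when the call began, along the tool's axes at that moment; what a row does not reach only later rows make up. A row lasts 1/10 s, in which the tool goes at most 50 mm and 8.59 degrees, less where a joint would pass 70% of its speed; a pose out of reach is approached as far as the arm can. A call with a gripper value outside its range is refused whole. The fingers move at their own pace and stop on an object; the grip force is fixed at half the most. Time passes only in rows, so rows that repeat a pose let the fingers close. It gives the time, the measured TCP pose, the force, the opening and the grip force at its end, in the units of the state.
- read_state(): the state, without advancing time (a new reading comes with each control period).
- get_image(name): name is "side" or "top" or "wrist"; returns a dict with "pixels" (480x640x3 uint8, red, green, blue), "mtx" (3x3 intrinsics, pixels), "R" (3x3) and "t" (3): a world point X has camera coordinates R X + t. Camera axes: x right, y down, z forward; pixel columns grow to the right and rows downward; lengths in mm; the calibration is good to about 2 mm. A picture is of the moment at which its call begins. There is no depth.
- finish_job(): hands the job in; it is judged then, once.
The state is a dict: "clock": time; "qpos": joint angles; "qd": joint speeds; "tau": joint torques, N m; "eef_pos": TCP position; "tool_rot": TCP orientation; "force": force on the tool from outside, world axes, zero at the start; "torque": the same for the moment, N m; "width": finger opening in mm; "gripper_force": force on a finger pad.
Only numpy, scipy, OpenCV 4.12 (cv2) and the standard library are available. Lean on these libraries where they do the work, as an engineer would, in place of code of your own. Each camera call takes 0.05 s, during which the arm holds its last target. There are 200 camera calls.

## Working session

There is one attempt and no reset: what is moved stays moved. The work goes in short steps, Python scripts to look and compute and a tool call to move; the robot and the scene stay as the last step left them, time stands still between calls to the robot, and variables do not carry over. Pictures are saved under pics/ and viewed, at most 10 in all, crops included, and the job is handed in when it is done.

Besides the shell and the picture viewer there is one more tool, called after "Emit:" in YAML: its name, and indented under it one key for each argument. send_rows: Moves the arm, as the interface text tells. Its arguments: {"type":"object","properties":{"series":{"type":"array","items":{"type":"object","properties":{"ax":{"type":"number"},"ay":{"type":"number"},"az":{"type":"number"},"dx":{"type":"number"},"dy":{"type":"number"},"dz":{"type":"number"},"hand":{"type":"number"}}}}},"required":["series"]}

```bash
mkdir -p pics
cat > h.py <<'E'
import numpy as np, cv2
from cell import read_state, get_image, finish_job
def ray(im,u,v):
    R=np.array(im["R"]);t=np.array(im["t"]).ravel();K=np.array(im["mtx"])
    return -R.T@t, R.T@np.linalg.solve(K,[u,v,1.])
def onz(im,u,v,z):
    c,d=ray(im,u,v); return c+d*(z-c[2])/d[2]
def proj(im,X):
    p=np.array(im["mtx"])@(np.array(im["R"])@np.array(X,float)+np.array(im["t"]).ravel()); return p[:2]/p[2]
def save(im,n): cv2.imwrite("pics/"+n,cv2.cvtColor(np.asarray(im["pixels"],np.uint8),cv2.COLOR_RGB2BGR))
E
python3 - <<'E'
from h import *
print(read_state())
for n in("top","side"):
    im=get_image(n);save(im,n+"0.png");print(n,ray(im,320,240),im["mtx"])
E
```

```text
{'clock': 0.0, 'qpos': array([-1.19776787,  0.62932629,  0.03842862,  1.51838463, -0.02701328,
        0.99631937, -0.02003131]), 'qd': array([-0.00069701, -0.00054715,  0.00280885,  0.00240114, -0.00061788,
        0.00346895,  0.00012797]), 'tau': array([ 1.57870199e-03, -5.63413775e+01,  1.22705586e+00, -1.93446940e+01,
        1.12259659e-02,  1.06850197e-02, -1.89546154e-05]), 'eef_pos': array([275.86312135, 587.85008895, 230.39640004]), 'tool_rot': array([-3.13967243e+00,  5.94274028e-06,  2.70273608e+00]), 'force': array([ 0.60301041,  0.01028475, -0.24467266]), 'torque': array([0.01251071, 0.03860772, 0.01061181]), 'gripper_force': 0.0, 'width': 85.51862655300631}
top (array([ 479.53090239,  -82.3096423 , 1215.21690471]), array([ 0.11168086,  0.01484119, -0.99376824])) [[503.47070631   0.         323.55407864]
 [  0.         503.47070631 247.4397665 ]
 [  0.           0.           1.        ]]
side (array([518.40058974, 970.05965668, 930.34483883]), array([ 0.04312168, -0.78880786, -0.61313743])) [[610.4663763    0.         322.10943094]
 [  0.         610.4663763  241.03846213]
 [  0.           0.           1.        ]]
```

View pics/top0.png

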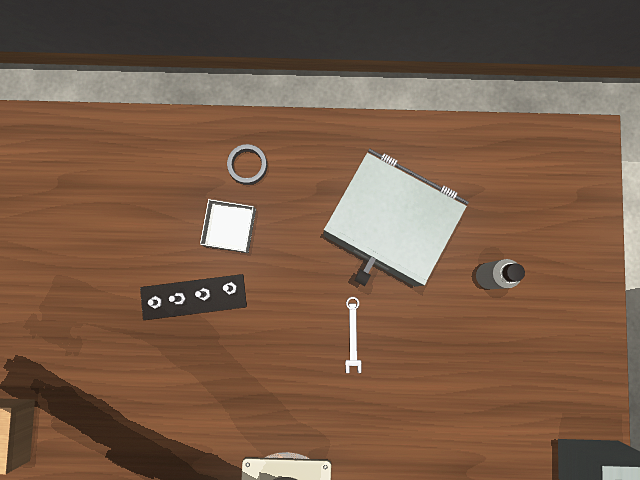

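View pics/side0.png

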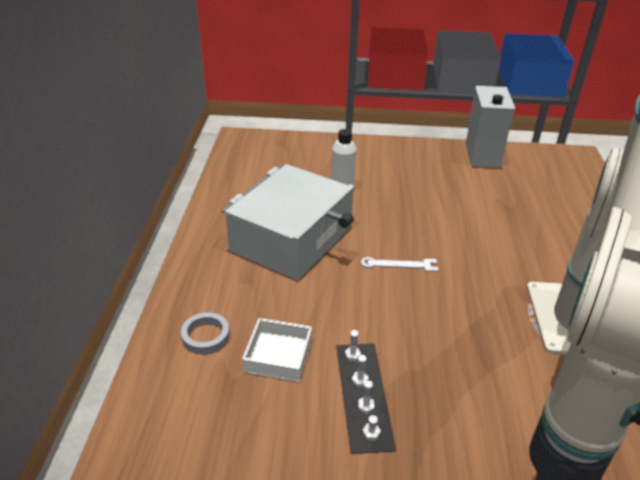

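The top view shows the bolts at about (155,302), (178,299), (203,294) and (230,288), the tin at (228,226), the lid with its grip at (361,275), and the wrench at (352,335). In the side view the bolt row runs from (354,345) to (372,428). Next I'll enlarge the bolts and the grip.

Run:
```python
from h import *
t=cv2.imread("pics/top0.png");s=cv2.imread("pics/side0.png")
a=cv2.resize(t[265:325,135:255],(400,200),interpolation=cv2.INTER_CUBIC)
b=cv2.resize(s[325:455,325:405],(369,600),interpolation=cv2.INTER_CUBIC)
c=cv2.resize(t[220:300,310:440],(400,246),interpolation=cv2.INTER_CUBIC)
m=np.zeros((600,780,3),np.uint8);m[:200,:400]=a;m[220:466,:400]=c;m[:,405:774]=b
cv2.imwrite("pics/m.png",m)
# mat, tin masks in top
im=get_image("top");g=np.asarray(im["pixels"]).astype(np.uint8);hsv=cv2.cvtColor(g,cv2.COLOR_RGB2HSV)
k=np.zeros((480,640),np.uint8);k[265:330,130:255]=(hsv[265:330,130:255,2]<70)*255
k=cv2.morphologyEx(k,cv2.MORPH_CLOSE,np.ones((15,15)))
cs=max(cv2.findContours(k,0,2)[0],key=cv2.contourArea);r=cv2.minAreaRect(cs)
P=np.array([onz(im,*p,4) for p in cv2.boxPoints(r)]);print("mat",P.round(0),P.mean(0))
def cont(x0,x1,y0,y1,f):
    k=np.zeros((480,640),np.uint8);k[y0:y1,x0:x1]=f(hsv[y0:y1,x0:x1])*255
    return max(cv2.findContours(k,0,2)[0],key=cv2.contourArea)
r=cv2.minAreaRect(cont(190,265,190,260,lambda h:h[...,1]<70));P=np.array([onz(im,*p,40) for p in cv2.boxPoints(r)]);print("tin",P.round(0),P.mean(0),r)
r=cv2.minAreaRect(cont(315,475,145,295,lambda h:(h[...,1]<60)&(h[...,2]>130)));P=np.array([onz(im,*p,117) for p in cv2.boxPoints(r)]);print("lid",P.round(0),P.mean(0),r)
```

```text
mat [[491. 367.   4.]
 [529. 119.   4.]
 [449. 106.   4.]
 [412. 353.   4.]] [470.46443719 236.30459757   4.        ]
tin [[592. 219.  40.]
 [705. 205.  40.]
 [688.  89.  40.]
 [575. 103.  40.]] [640.09664269 154.08139642  40.        ] ((227.55711364746094, 225.6669464111328), (49.478233337402344, 48.32365036010742), 9.727579116821289)
lid [[ 593.  -55.  117.]
 [ 820. -169.  117.]
 [ 702. -395.  117.]
 [ 480. -278.  117.]] [ 648.62732901 -224.25604143  117.        ] ((392.511474609375, 221.9091796875), (115.06828308105469, 113.34593963623047), 28.24973487854004)
```

View pics/m.png

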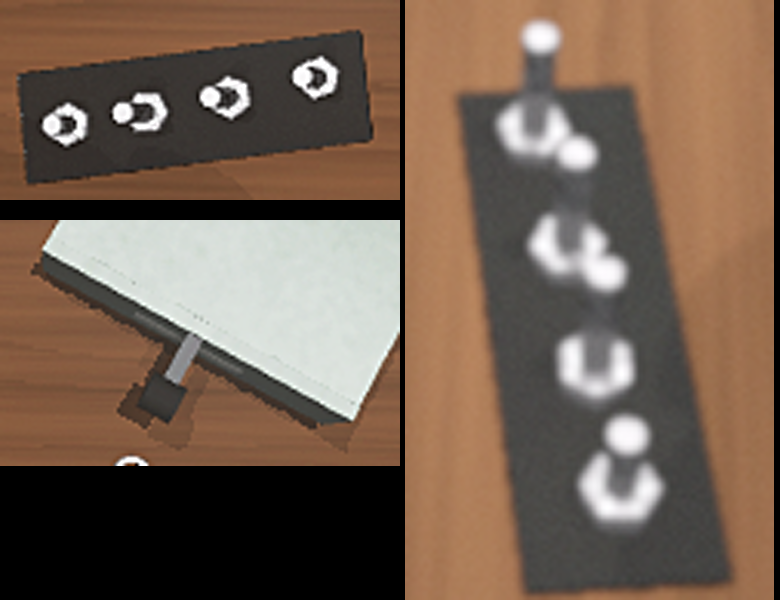

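Bolt 4, the outermost one with the largest y, is clearly the short one. The barrel sits at about pixel (363,277) in the top view. Next I'll work out the coordinates.

Run:
```python
from h import *
im=get_image("top");si=get_image("side")
def T(u,v):return 135+(u+.5)/3.333-.5,265+(v+.5)/3.333-.5
def S(u,v):return 325+(u-404.5)/4.615-.5,325+(v+.5)/4.615-.5
for a,b,z in [((53,125),(627,434),46),((123,113),(605,272),70),((209,97),(577,153),70),((303,77),(541,37),70)]:
    print(onz(im,*T(*a),z).round(1),onz(si,*S(*b),z).round(1))
print("heads z14",[onz(im,*T(*a),12).round(1) for a in[(69,124),(147,111),(231,97),(318,76)]])
g=np.asarray(im["pixels"]);hsv=cv2.cvtColor(g.astype(np.uint8),cv2.COLOR_RGB2HSV)
k=((hsv[...,1]<60)&(hsv[...,2]>150)).astype(np.uint8)*255
k[:140]=0;k[300:]=0;k[:,:310]=0;k[:,475:]=0
k=cv2.morphologyEx(k,cv2.MORPH_OPEN,np.ones((13,13)))
c=max(cv2.findContours(k,0,2)[0],key=cv2.contourArea);q=cv2.approxPolyDP(cv2.convexHull(c),6,True)[:,0]
P=np.array([onz(im,*p,117) for p in q]);print(q,P.round(1),np.linalg.norm(P-np.roll(P,-1,0),axis=1))
print("grip",onz(im,362.6,277,120), onz(si,345.5,219.5,114))
```

```text
[456.  322.9  46. ] [455.2 323.6  46. ]
[465.9 267.4  70. ] [465.5 268.1  70. ]
[478.3 209.5  70. ] [477.1 209.3  70. ]
[493.5 146.1  70. ] [493.1 147.2  70. ]
heads z14 [array([456.3, 323.3,  12. ]), array([467., 268.,  12.]), array([478.6, 208.5,  12. ]), array([495.2, 146.9,  12. ])]
[[364 157]
 [461 203]
 [427 279]
 [329 232]] [[ 791.7 -158.8  117. ]
 [ 693.4 -374.8  117. ]
 [ 523.7 -301.1  117. ]
 [ 621.2  -85.2  117. ]] [237.34751196 184.96947638 236.82688251 185.78003008]
grip [ 524.21082469 -160.71050087  120.        ] [ 523.1776795  -161.87758109  114.        ]
```

```bash
cat >> h.py <<'E'
from scipy.spatial.transform import Rotation as Ro
def down(deg): # tool down, tool y (closing line) at world angle deg
    a=np.radians(deg);y=np.array([np.cos(a),np.sin(a),0]);z=np.array([0,0,-1.]);return np.c_[np.cross(y,z),y,z]
def plan(p,R,s=None):
    s=s or read_state();R0=Ro.from_euler("xyz",s["tool_rot"]).as_matrix()
    d=R0.T@(np.array(p,float)-s["eef_pos"])/10;a=Ro.from_matrix(R0.T@R).as_rotvec()
    print("d",d.round(2),"a",a.round(3))
E
python3 - <<'E'
from h import *
plan((455.8,323.3,110),down(11));
E
```

```text
d [-27.53 -16.33  12.1 ] a [-0.001  0.     0.94 ]
```

Emit:
send_rows:
  series:
    - {"dx":-27.5,"dy":-16.3,"dz":8,"az":0.94,"hand":0}
    - {"dx":-27.5,"dy":-16.3,"dz":8,"az":0.94,"hand":0}
    - {"dx":-27.5,"dy":-16.3,"dz":8,"az":0.94,"hand":0}
    - {"dx":-27.5,"dy":-16.3,"dz":8,"az":0.94,"hand":0}
    - {"dx":-27.5,"dy":-16.3,"dz":8,"az":0.94,"hand":0}
    - {"dx":-27.5,"dy":-16.3,"dz":10,"az":0.94,"hand":0}
    - {"dx":-27.5,"dy":-16.3,"dz":12,"az":0.94,"hand":0}
    - {"dx":-27.5,"dy":-16.3,"dz":12,"az":0.94,"hand":0}
    - {"dx":-27.5,"dy":-16.3,"dz":12,"az":0.94,"hand":0}
    - {"dx":-27.5,"dy":-16.3,"dz":12,"az":0.94,"hand":0}

```text
invalid input at $.series[0]: expected keys ax, ay, az, dx, dy, dz, hand
```

Run:
```python
from h import *
s=read_state();print(s["clock"],s["eef_pos"],s["tool_rot"],s["qpos"].round(2),s["width"])
im=get_image("wrist");save(im,"w1.png")
for X in [(455.8,323.3,46),(466.,268,70)]: print(proj(im,X))
plan((455.8,323.3,18),down(11))
```

```text
0.25 [276.0001176  588.19271886 230.8806703 ] [-3.14070932e+00 -3.58768705e-05  2.70277673e+00] [-1.2   0.63  0.04  1.52 -0.03  1.   -0.02] 85.15889235406334
[165.66671463 459.02258503]
[116.93652811 503.04723093]
d [-27.53 -16.33  21.31] a [-0.001  0.     0.94 ]
```

View pics/w1.png

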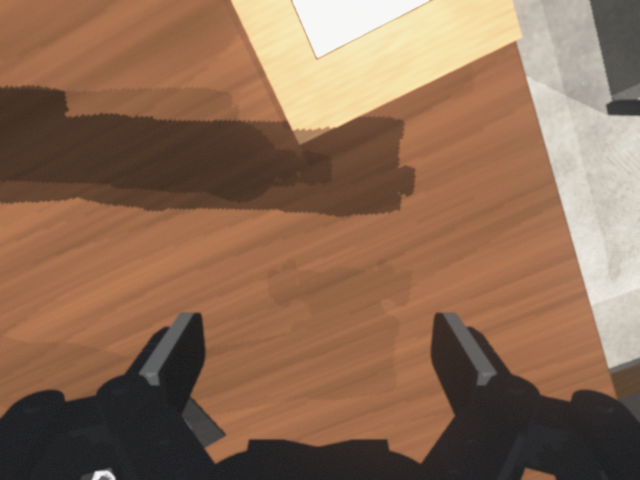

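The wrist view shows only bare bench and the fingers, because the call was refused: every key has to be given.

Emit:
send_rows:
  series:
    - {"dx":-27.5,"dy":-16.3,"dz":8,"ax":0,"ay":0,"az":0.94,"hand":0}
    - {"dx":-27.5,"dy":-16.3,"dz":8,"ax":0,"ay":0,"az":0.94,"hand":0}
    - {"dx":-27.5,"dy":-16.3,"dz":8,"ax":0,"ay":0,"az":0.94,"hand":0}
    - {"dx":-27.5,"dy":-16.3,"dz":8,"ax":0,"ay":0,"az":0.94,"hand":0}
    - {"dx":-27.5,"dy":-16.3,"dz":8,"ax":0,"ay":0,"az":0.94,"hand":0}
    - {"dx":-27.5,"dy":-16.3,"dz":10,"ax":0,"ay":0,"az":0.94,"hand":0}
    - {"dx":-27.5,"dy":-16.3,"dz":12,"ax":0,"ay":0,"az":0.94,"hand":0}
    - {"dx":-27.5,"dy":-16.3,"dz":12,"ax":0,"ay":0,"az":0.94,"hand":0}
    - {"dx":-27.5,"dy":-16.3,"dz":12,"ax":0,"ay":0,"az":0.94,"hand":0}
    - {"dx":-27.5,"dy":-16.3,"dz":12,"ax":0,"ay":0,"az":0.94,"hand":0}

```text
clock: 1.3
eef_pos: [455.6, 325.9, 111.9]
tool_rot: [3.141, -0.002, 1.765]
force: [-0.1, 0.5, 0.1]
width: 85.5
gripper_force: 0.0
```

Run:
```python
from h import *
s=read_state();print(s["clock"],s["eef_pos"],s["tool_rot"],s["qpos"].round(2),s["width"])
im=get_image("wrist");save(im,"w2.png")
for X in [(455.8,323.3,46),(466.,268,70)]: print(proj(im,X))
plan((455.8,323.3,18),down(11))
```

```text
1.3 [455.55180526 325.91831751 111.91447784] [ 3.14082171e+00 -1.75485545e-03  1.76501137e+00] [-0.82  0.67  0.23  1.89 -0.26  0.61 -0.23] 85.48064560410464
[318.91646609 262.44885124]
[317.90379418 373.39356694]
d [-0.31 -0.04  9.42] a [ 0.001 -0.002  0.003]
```

View pics/w2.png

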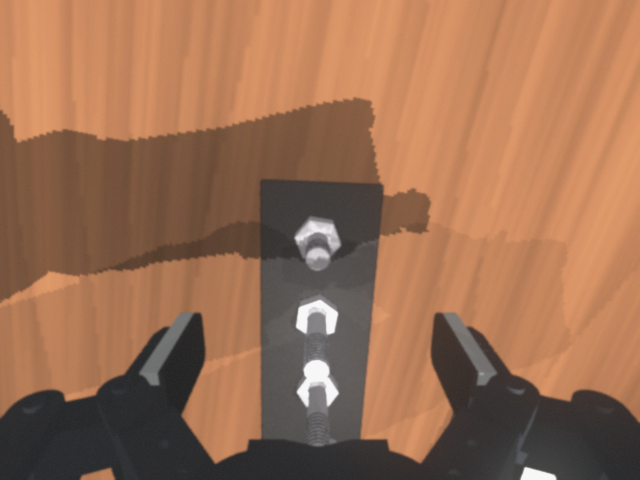

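The wrist view puts the short bolt top at (318,258), against a predicted (319,262). It is centred between the fingers, so I'll descend and grip.

Emit:
send_rows:
  series:
    - {"dx":-0.2,"dy":0,"dz":3,"ax":0,"ay":0,"az":0,"hand":0}
    - {"dx":-0.2,"dy":0,"dz":6,"ax":0,"ay":0,"az":0,"hand":0}
    - {"dx":-0.2,"dy":0,"dz":9.4,"ax":0,"ay":0,"az":0,"hand":0}
    - {"dx":-0.2,"dy":0,"dz":9.4,"ax":0,"ay":0,"az":0,"hand":0}
    - {"dx":-0.2,"dy":0,"dz":9.4,"ax":0,"ay":0,"az":0,"hand":0}
    - {"dx":-0.2,"dy":0,"dz":9.4,"ax":0,"ay":0,"az":0,"hand":1}
    - {"dx":-0.2,"dy":0,"dz":9.4,"ax":0,"ay":0,"az":0,"hand":1}
    - {"dx":-0.2,"dy":0,"dz":9.4,"ax":0,"ay":0,"az":0,"hand":1}
    - {"dx":-0.2,"dy":0,"dz":9.4,"ax":0,"ay":0,"az":0,"hand":1}
    - {"dx":-0.2,"dy":0,"dz":9.4,"ax":0,"ay":0,"az":0,"hand":1}

```text
clock: 2.35
eef_pos: [456.3, 322.3, 17.8]
tool_rot: [3.141, -0.0, 1.763]
force: [-2.2, -0.8, 18.4]
width: 12.3
gripper_force: 45.1
```

Emit:
send_rows:
  series:
    - {"dx":0,"dy":0,"dz":0,"ax":0,"ay":0,"az":0,"hand":1}
    - {"dx":0,"dy":0,"dz":0,"ax":0,"ay":0,"az":0,"hand":1}
    - {"dx":0,"dy":0,"dz":0,"ax":0,"ay":0,"az":0,"hand":1}

```text
clock: 2.65
eef_pos: [456.4, 322.3, 17.9]
tool_rot: [3.141, -0.0, 1.763]
force: [0.1, 0.0, 5.6]
width: 12.2
gripper_force: 58.4
```

Run:
```python
from h import *
s=read_state();print(s["clock"],s["eef_pos"],s["tool_rot"],s["force"],s["width"],s["gripper_force"])
plan((455.8,323.3,150),down(11));plan((640,154,150),down(9))
```

```text
2.65 [456.36904713 322.25048846  17.91055478] [ 3.14121155e+00 -4.87396226e-04  1.76272425e+00] [0.05978055 0.03948121 5.62222808] 12.18881423471896 58.4113883972168
d [  0.12  -0.03 -13.21] a [ 0. -0. -0.]
d [-20.01  14.82 -13.21] a [ 0.    -0.     0.035]
```

Emit:
send_rows:
  series:
    - {"dx":0,"dy":0,"dz":-2,"ax":0,"ay":0,"az":0,"hand":1}
    - {"dx":0,"dy":0,"dz":-6,"ax":0,"ay":0,"az":0,"hand":1}
    - {"dx":0,"dy":0,"dz":-10,"ax":0,"ay":0,"az":0,"hand":1}
    - {"dx":0,"dy":0,"dz":-13,"ax":0,"ay":0,"az":0,"hand":1}
    - {"dx":-4,"dy":3,"dz":-13,"ax":0,"ay":0,"az":0,"hand":1}
    - {"dx":-8,"dy":6,"dz":-13,"ax":0,"ay":0,"az":0,"hand":1}
    - {"dx":-12,"dy":9,"dz":-13,"ax":0,"ay":0,"az":0,"hand":1}
    - {"dx":-16,"dy":12,"dz":-13,"ax":0,"ay":0,"az":0,"hand":1}
    - {"dx":-20,"dy":14.8,"dz":-13,"ax":0,"ay":0,"az":0,"hand":1}
    - {"dx":-20,"dy":14.8,"dz":-13,"ax":0,"ay":0,"az":0,"hand":1}

```text
clock: 3.65
eef_pos: [644.9, 144.1, 147.4]
tool_rot: [3.138, 0.007, 1.752]
force: [-1.2, -1.1, -0.2]
width: 11.9
gripper_force: 58.6
```

Run:
```python
from h import *
s=read_state();print(s["clock"],s["eef_pos"],s["width"],s["gripper_force"])
plan((640,154,23),down(11))
```

```text
3.65 [644.94752611 144.06038154 147.41536508] 11.915829899684995 58.57963979244232
d [ 1.16 -0.36 12.43] a [ 0.004  0.007 -0.011]
```

Emit:
send_rows:
  series:
    - {"dx":0,"dy":0,"dz":0,"ax":0,"ay":0,"az":0,"hand":1}
    - {"dx":0,"dy":0,"dz":0,"ax":0,"ay":0,"az":0,"hand":1}
    - {"dx":0,"dy":0,"dz":4,"ax":0,"ay":0,"az":0,"hand":1}
    - {"dx":0,"dy":0,"dz":8,"ax":0,"ay":0,"az":0,"hand":1}
    - {"dx":0,"dy":0,"dz":11,"ax":0,"ay":0,"az":0,"hand":1}
    - {"dx":0,"dy":0,"dz":12.4,"ax":0,"ay":0,"az":0,"hand":1}
    - {"dx":0,"dy":0,"dz":12.4,"ax":0,"ay":0,"az":0,"hand":1}
    - {"dx":0,"dy":0,"dz":12.4,"ax":0,"ay":0,"az":0,"hand":1}

```text
clock: 4.45
eef_pos: [640.2, 154.9, 24.4]
tool_rot: [3.14, -0.0, 1.764]
force: [1.8, -0.2, -0.2]
width: 12.2
gripper_force: 58.6
```

Emit:
send_rows:
  series:
    - {"dx":0,"dy":0,"dz":0,"ax":0,"ay":0,"az":0,"hand":0.55}
    - {"dx":0,"dy":0,"dz":0,"ax":0,"ay":0,"az":0,"hand":0.55}
    - {"dx":0,"dy":0,"dz":0,"ax":0,"ay":0,"az":0,"hand":0.55}
    - {"dx":0,"dy":0,"dz":0,"ax":0,"ay":0,"az":0,"hand":0.55}
    - {"dx":0,"dy":0,"dz":0,"ax":0,"ay":0,"az":0,"hand":0.55}
    - {"dx":0,"dy":0,"dz":-4,"ax":0,"ay":0,"az":0,"hand":0.55}
    - {"dx":0,"dy":0,"dz":-8,"ax":0,"ay":0,"az":0,"hand":0.55}
    - {"dx":0,"dy":0,"dz":-12,"ax":0,"ay":0,"az":0,"hand":0.55}
    - {"dx":0,"dy":0,"dz":-16,"ax":0,"ay":0,"az":0,"hand":0.55}
    - {"dx":0,"dy":0,"dz":-16,"ax":0,"ay":0,"az":0,"hand":0.55}

```text
clock: 5.45
eef_pos: [643.7, 154.5, 189.8]
tool_rot: [3.13, -0.001, 1.763]
force: [0.3, -0.2, -0.0]
width: 38.2
gripper_force: 0.0
```

Run:
```python
from h import *
s=read_state();print(s["clock"],s["eef_pos"],s["width"],s["qpos"].round(2))
w=get_image("wrist")["pixels"];t=get_image("side")["pixels"]
m=np.zeros((480,800,3),np.uint8);m[:,:400]=cv2.resize(np.asarray(w),(400,480),interpolation=cv2.INTER_AREA);m[:,400:]=np.asarray(t)[100:460,150:450][:, :].repeat(1,0)[:360].__array__() is None or cv2.resize(np.asarray(t)[100:460,150:450],(400,480))
cv2.imwrite("pics/m2.png",m[...,::-1])
a=np.radians(-24.4);ex=np.array([np.cos(a),np.sin(a),0]);z=np.array([0,0,-1.])
g=np.array([523.5,-161.3,114])
def tool(th): # th = angle below horizontal
    zt=ex*np.cos(th)+z*np.sin(th);yt=np.array([-ex[1],ex[0],0]);return np.c_[np.cross(yt,zt),yt,zt]
for sg in(1,-1):
    R=tool(np.radians(50));R[:,:2]*=sg;p=g+19*R[:,2]-100*R[:,2];print(p);plan(p,R)
```

```text
5.45 [643.68458469 154.45227418 189.79549074] 38.24148246813362 [-0.42  0.7   0.25  1.54 -0.2   0.92  0.09]
[ 476.08452995 -139.79138887  176.04959989]
d [-25.73 -21.71   0.78] a [-0.33  -0.643 -0.913]
[ 476.08452995 -139.79138887  176.04959989]
d [-25.73 -21.71   0.78] a [-0.757  0.389  2.082]
```

View pics/m2.png

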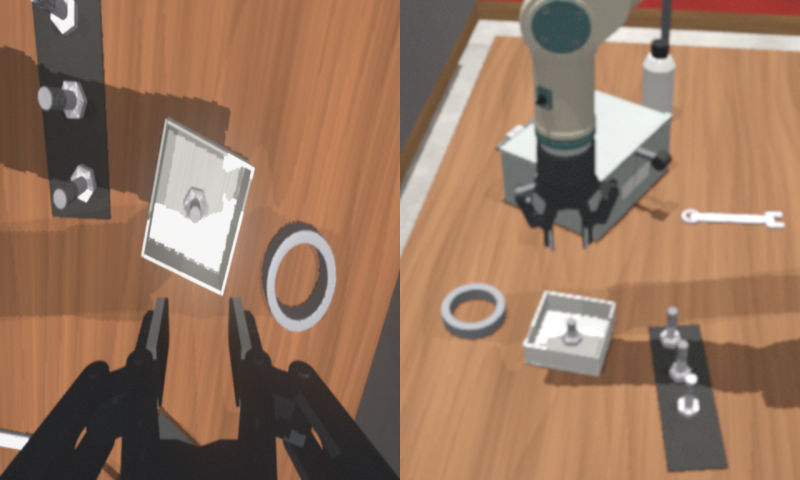

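The short bolt stands in the tin at about (195,205) in the left view, and the three good bolts are untouched. Next I'll go above the lid grip with the tool down and the closing line along the hinge.

Run:
```python
from h import *
plan((523.5,-161.3,205),down(65.6))
```

```text
d [-28.74 -17.46  -2.11] a [ 0.002  0.001 -0.953]
```

Emit:
send_rows:
  series:
    - {"dx":-4,"dy":-2.4,"dz":-2,"ax":0,"ay":0,"az":-0.14,"hand":0}
    - {"dx":-8,"dy":-4.8,"dz":-2,"ax":0,"ay":0,"az":-0.28,"hand":0}
    - {"dx":-12,"dy":-7.2,"dz":-2,"ax":0,"ay":0,"az":-0.42,"hand":0}
    - {"dx":-16,"dy":-9.6,"dz":-2,"ax":0,"ay":0,"az":-0.55,"hand":0}
    - {"dx":-20,"dy":-12,"dz":-2,"ax":0,"ay":0,"az":-0.68,"hand":0}
    - {"dx":-24,"dy":-14.6,"dz":-2,"ax":0,"ay":0,"az":-0.8,"hand":0}
    - {"dx":-28.7,"dy":-17.5,"dz":-2,"ax":0,"ay":0,"az":-0.95,"hand":0}
    - {"dx":-28.7,"dy":-17.5,"dz":-2,"ax":0,"ay":0,"az":-0.95,"hand":0}
    - {"dx":-28.7,"dy":-17.5,"dz":-2,"ax":0,"ay":0,"az":-0.95,"hand":0}
    - {"dx":-28.7,"dy":-17.5,"dz":-2,"ax":0,"ay":0,"az":-0.95,"hand":0}

```text
clock: 6.55
eef_pos: [522.5, -159.6, 202.3]
tool_rot: [3.141, -0.002, 2.713]
force: [0.4, 0.5, -0.3]
width: 85.3
gripper_force: 0.0
```

Emit:
send_rows:
  series:
    - {"dx":0,"dy":0,"dz":0,"ax":0,"ay":0,"az":0,"hand":0}
    - {"dx":0,"dy":0,"dz":0,"ax":0,"ay":0,"az":0,"hand":0}
    - {"dx":0,"dy":0,"dz":0,"ax":0,"ay":0,"az":0,"hand":0}

```text
clock: 6.85
eef_pos: [523.0, -159.8, 203.2]
tool_rot: [3.141, -0.0, 2.715]
force: [-0.5, -0.9, -0.6]
width: 85.5
gripper_force: 0.0
```

Run:
```python
from h import *
s=read_state();print(s["clock"],s["eef_pos"],s["tool_rot"],s["width"],s["qpos"].round(2),s["qd"].round(2))
im=get_image("wrist");save(im,"w3.png");print(proj(im,(523.5,-161.3,114)),proj(im,(523.5,-161.3,128)))
plan((523.5,-161.3,96),down(65.6))
```

```text
6.85 [ 523.03706009 -159.7532786   203.15208366] [ 3.14135622e+00 -2.65865380e-04  2.71498448e+00] 85.51619957364166 [ 0.26  0.52 -0.02  1.84  0.02  0.79  1.37] [ 0.01 -0.    0.01 -0.    0.    0.    0.  ]
[316.47765053 246.9965661 ] [316.40668829 255.00001925]
d [-0.1  -0.09 10.72] a [ 0.    -0.    -0.001]
```

View pics/w3.png

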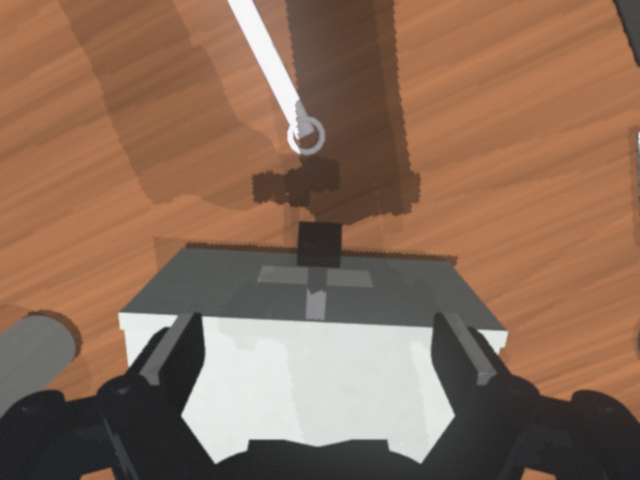

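The barrel is at (320,245), against a predicted (316,250), and the lid edge runs (122,314)–(506,330), so the yaw is about 2° off. I'll refine it.

```bash
cat >> h.py <<'E'
G=None
def frame(phi):
    a=np.radians(phi-90);return np.array([np.cos(a),np.sin(a),0]),np.array([np.cos(a+np.pi/2),np.sin(a+np.pi/2),0])
def tool(phi,th): # phi: world angle of hinge/closing line, th deg below horizontal; tool x sign as tool down(phi)
    ex,ey=frame(phi);t=np.radians(th);z=ex*np.cos(t)-np.array([0,0,1.])*np.sin(t);return np.c_[np.cross(ey,z),ey,z]
E
python3 - <<'E'
from h import *
im=get_image("wrist")
a,b=onz(im,122,314,112),onz(im,506,330,112);d=a-b;print(d,np.degrees(np.arctan2(d[1],d[0])),np.linalg.norm(d),(a+b)/2)
a,b=onz(im,185,247,0),onz(im,455,262,0);d=a-b;print(np.degrees(np.arctan2(d[1],d[0])))
g=onz(im,320,245,119);print("grip",g)
E
```

```text
[-117.53266598 -228.23727829    0.        ] -117.24657606321473 256.7219951130552 [ 572.14210733 -184.77918263  112.        ]
-117.94325523597307
grip [ 521.55201308 -158.40454237  119.        ]
```

Run:
```python
from h import *
R=tool(62.7,80);g=np.array([522.5,-160,114.])
plan(g-71*R[:,2],R);plan(g+19*R[:,2],R)
```

```text
d [1.28 0.08 1.93] a [ 0.004 -0.175  0.049]
d [-0.28 -0.   10.8 ] a [ 0.004 -0.175  0.049]
```

Emit:
send_rows:
  series:
    - {"dx":1.3,"dy":0,"dz":1.9,"ax":0,"ay":-0.1,"az":0.05,"hand":0}
    - {"dx":1.3,"dy":0,"dz":1.9,"ax":0,"ay":-0.175,"az":0.05,"hand":0}
    - {"dx":0.9,"dy":0,"dz":4,"ax":0,"ay":-0.175,"az":0.05,"hand":0}
    - {"dx":0.5,"dy":0,"dz":6.5,"ax":0,"ay":-0.175,"az":0.05,"hand":0}
    - {"dx":0,"dy":0,"dz":9,"ax":0,"ay":-0.175,"az":0.05,"hand":0}
    - {"dx":-0.3,"dy":0,"dz":10.8,"ax":0,"ay":-0.175,"az":0.05,"hand":0}
    - {"dx":-0.3,"dy":0,"dz":10.8,"ax":0,"ay":-0.175,"az":0.05,"hand":0}
    - {"dx":-0.3,"dy":0,"dz":10.8,"ax":0,"ay":-0.175,"az":0.05,"hand":0}
    - {"dx":-0.3,"dy":0,"dz":10.8,"ax":0,"ay":-0.175,"az":0.05,"hand":0}

```text
clock: 7.85
eef_pos: [526.0, -162.4, 96.4]
tool_rot: [3.137, 0.177, 2.662]
force: [0.8, 0.0, 0.9]
width: 85.4
gripper_force: 0.0
```

Run:
```python
from h import *
s=read_state();print(s["clock"],s["eef_pos"],s["tool_rot"],s["force"],s["qpos"].round(2))
im=get_image("wrist");save(im,"w4.png");print(proj(im,(522.5,-160,114)))
R=tool(62.7,80);g=np.array([522.5,-160,114.]);plan(g+19*R[:,2],R)
```

```text
7.85 [ 525.97107509 -162.4305752    96.38425987] [3.13672457 0.17656622 2.66229671] [0.83959345 0.00498006 0.88786502] [0.2  0.63 0.04 2.08 0.07 0.26 1.25]
[320.86668678 341.25656091]
d [0.11 0.05 0.1 ] a [ 0.004  0.002 -0.003]
```

View pics/w4.png

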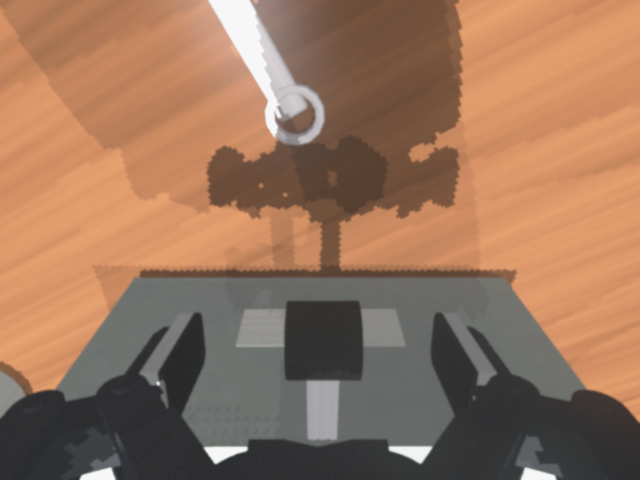

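The barrel is at (323,340), square between the pads and as predicted (321,341). I'll close on it.

Emit:
send_rows:
  series:
    - {"dx":0,"dy":0,"dz":0,"ax":0,"ay":0,"az":0,"hand":1}
    - {"dx":0,"dy":0,"dz":0,"ax":0,"ay":0,"az":0,"hand":1}
    - {"dx":0,"dy":0,"dz":0,"ax":0,"ay":0,"az":0,"hand":1}
    - {"dx":0,"dy":0,"dz":0,"ax":0,"ay":0,"az":0,"hand":1}
    - {"dx":0,"dy":0,"dz":0,"ax":0,"ay":0,"az":0,"hand":1}
    - {"dx":0,"dy":0,"dz":0,"ax":0,"ay":0,"az":0,"hand":1}
    - {"dx":0,"dy":0,"dz":0,"ax":0,"ay":0,"az":0,"hand":1}

```text
clock: 8.6
eef_pos: [526.3, -160.6, 95.6]
tool_rot: [3.135, 0.175, 2.664]
force: [0.7, 4.6, 3.2]
width: 24.9
gripper_force: 63.0
```

```bash
cat >> h.py <<'E'
PHI=62.7
def arc(a_list,a0=0.,rate=0.65,off=0.):
    """rows from the lid at a0 now to each a; tool turns by rate*(a-a0)"""
    s=read_state();R0=Ro.from_euler("xyz",s["tool_rot"]).as_matrix();ex,ey=frame(PHI);ez=np.array([0,0,1.])
    gp=s["eef_pos"]-19*R0[:,2]; P=lambda a:250*(-np.cos(a)*ex+np.sin(a)*ez)
    for a in a_list:
        t=rate*(a-a0);W=Ro.from_rotvec(ey*t).as_matrix() # -x -> +z is a positive turn about +y
        R=W@R0;p=gp+P(a)-P(a0)+19*R[:,2]
        print(a,(R0.T@(p-s["eef_pos"])/10).round(2),Ro.from_matrix(R0.T@R).as_rotvec().round(3))
    print(s["clock"],"grip",gp.round(1),s["force"],s["width"],s["gripper_force"],s["qpos"].round(2))
E
python3 - <<'E'
from h import *
arc([.05,.1,.15,.2,.25,.3,.35,.4])
E
```

```text
0.05 [-0.19  0.01 -1.23] [0.    0.032 0.   ]
0.1 [-0.44  0.02 -2.44] [0.    0.065 0.   ]
0.15 [-0.74  0.02 -3.64] [0.    0.097 0.001]
0.2 [-1.11  0.03 -4.82] [0.    0.13  0.001]
0.25 [-1.54  0.04 -5.98] [0.    0.162 0.001]
0.3 [-2.02  0.05 -7.12] [0.    0.195 0.001]
0.35 [-2.56  0.05 -8.22] [0.    0.227 0.001]
0.4 [-3.15  0.06 -9.3 ] [0.    0.26  0.002]
8.6 grip [ 523.3 -159.2  114.3] [0.72685936 4.5724995  3.16461633] 24.901102535480554 63.01762104034424 [0.2  0.63 0.03 2.08 0.07 0.26 1.25]
```

Emit:
send_rows:
  series:
    - {"dx":-0.2,"dy":0,"dz":-1.2,"ax":0,"ay":0.03,"az":0,"hand":1}
    - {"dx":-0.4,"dy":0,"dz":-2.4,"ax":0,"ay":0.065,"az":0,"hand":1}
    - {"dx":-0.75,"dy":0,"dz":-3.6,"ax":0,"ay":0.1,"az":0,"hand":1}
    - {"dx":-1.1,"dy":0,"dz":-4.8,"ax":0,"ay":0.13,"az":0,"hand":1}
    - {"dx":-1.5,"dy":0,"dz":-6,"ax":0,"ay":0.16,"az":0,"hand":1}
    - {"dx":-2.0,"dy":0,"dz":-7.1,"ax":0,"ay":0.195,"az":0,"hand":1}
    - {"dx":-2.6,"dy":0,"dz":-8.2,"ax":0,"ay":0.23,"az":0,"hand":1}
    - {"dx":-3.15,"dy":0.05,"dz":-9.3,"ax":0,"ay":0.26,"az":0,"hand":1}
    - {"dx":-3.15,"dy":0.05,"dz":-9.3,"ax":0,"ay":0.26,"az":0,"hand":1}
    - {"dx":-3.15,"dy":0.05,"dz":-9.3,"ax":0,"ay":0.26,"az":0,"hand":1}

```text
clock: 9.6
eef_pos: [539.4, -167.4, 191.7]
tool_rot: [3.135, -0.084, 2.664]
force: [3.3, 4.3, -2.4]
width: 25.1
gripper_force: 62.0
```

```bash
cat >> h.py <<'E'
GRIP0=np.array([523.3,-159.2,114.3])
def lidang():
    s=read_state();R0=Ro.from_euler("xyz",s["tool_rot"]).as_matrix();ex,ey=frame(PHI)
    v=s["eef_pos"]-19*R0[:,2]-(GRIP0+250*ex);x,y,z=v@ex,v@ey,v[2]
    print("lid ~",np.arctan2(z,-x),"r",np.hypot(x,z),"lat",y);return np.arctan2(z,-x)
E
python3 - <<'E'
from h import *
a=lidang();arc([.45,.5,.55,.6,.65,.7,.75,.8],a)
E
```

```text
lid ~ 0.3961379697989103 r 249.7124848254062 lat -0.04885061217658718
0.45 [-0.38  0.01 -1.27] [0.    0.035 0.   ]
0.5 [-0.79  0.02 -2.43] [0.    0.068 0.   ]
0.55 [-1.27  0.03 -3.57] [0.    0.1   0.001]
0.6 [-1.79  0.03 -4.68] [0.    0.133 0.001]
0.65 [-2.38  0.04 -5.76] [0.    0.165 0.001]
0.7 [-3.01  0.05 -6.81] [0.    0.198 0.001]
0.75 [-3.7   0.06 -7.82] [0.    0.23  0.002]
0.8 [-4.43  0.06 -8.8 ] [0.    0.263 0.002]
9.6 grip [ 540.7 -168.2  210.7] [ 3.33540392  4.34633217 -2.39551003] 25.1119192196595 61.95889413356781 [ 0.3   0.59 -0.05  1.72  0.    0.91  1.35]
```

The grip is tracking the lid's arc well, so I'll continue.

Emit:
send_rows:
  series:
    - {"dx":-0.4,"dy":0,"dz":-1.3,"ax":0,"ay":0.035,"az":0,"hand":1}
    - {"dx":-0.8,"dy":0,"dz":-2.4,"ax":0,"ay":0.07,"az":0,"hand":1}
    - {"dx":-1.3,"dy":0,"dz":-3.6,"ax":0,"ay":0.1,"az":0,"hand":1}
    - {"dx":-1.8,"dy":0,"dz":-4.7,"ax":0,"ay":0.13,"az":0,"hand":1}
    - {"dx":-2.4,"dy":0,"dz":-5.8,"ax":0,"ay":0.165,"az":0,"hand":1}
    - {"dx":-3.0,"dy":0.05,"dz":-6.8,"ax":0,"ay":0.2,"az":0,"hand":1}
    - {"dx":-3.7,"dy":0.05,"dz":-7.8,"ax":0,"ay":0.23,"az":0,"hand":1}
    - {"dx":-4.4,"dy":0.05,"dz":-8.8,"ax":0,"ay":0.26,"az":0,"hand":1}
    - {"dx":-4.4,"dy":0.05,"dz":-8.8,"ax":0,"ay":0.26,"az":0,"hand":1}
    - {"dx":-4.4,"dy":0.05,"dz":-8.8,"ax":0,"ay":0.26,"az":0,"hand":1}

```text
clock: 10.6
eef_pos: [584.3, -190.8, 274.6]
tool_rot: [3.135, -0.347, 2.665]
force: [3.1, 5.5, -2.6]
width: 25.1
gripper_force: 61.7
```

Run:
```python
from h import *
a=lidang();arc([.84,.88,.92,.96,1.0,1.04,1.08,1.11],a)
```

```text
lid ~ 0.7947367637474043 r 249.63497974536716 lat -0.27078645405339724
0.84 [-0.46  0.01 -1.01] [-0.     0.029  0.   ]
0.88 [-0.9   0.01 -1.88] [-0.     0.055  0.   ]
0.92 [-1.37  0.02 -2.74] [-0.     0.081  0.001]
0.96 [-1.88  0.02 -3.57] [-0.     0.107  0.001]
1.0 [-2.43  0.03 -4.38] [-0.     0.133  0.001]
1.04 [-3.    0.03 -5.17] [-0.     0.159  0.001]
1.08 [-3.6   0.04 -5.94] [-0.     0.185  0.001]
1.11 [-4.08  0.04 -6.49] [-0.     0.205  0.001]
10.6 grip [ 589.9 -193.9  292.5] [ 3.07483792  5.47579903 -2.62348105] 25.132724165630105 61.68554663658142 [ 0.33  0.74 -0.05  1.22 -0.03  1.52  1.39]
```

Joint 6 is nearing its upper limit of 1.98, so from here the lid will pivot in the pads without turning the tool.

Run:
```python
from h import *
a=lidang();arc([.84,.88,.92,.96,1.0,1.04,1.08,1.12],a,0.1)
```

```text
lid ~ 0.7947367637474043 r 249.63497974536716 lat -0.27078645405339724
0.84 [-0.5   0.01 -1.01] [-0.     0.005  0.   ]
0.88 [-0.99  0.01 -1.88] [-0.     0.009  0.   ]
0.92 [-1.5   0.02 -2.73] [-0.     0.013  0.   ]
0.96 [-2.06  0.02 -3.56] [-0.     0.017  0.   ]
1.0 [-2.64  0.03 -4.37] [-0.     0.021  0.   ]
1.04 [-3.25  0.03 -5.15] [-0.     0.025  0.   ]
1.08 [-3.9   0.04 -5.91] [-0.     0.029  0.   ]
1.12 [-4.58  0.04 -6.64] [-0.     0.033  0.   ]
10.6 grip [ 589.9 -193.9  292.5] [ 3.07483792  5.47579903 -2.62348105] 25.132724165630105 61.68554663658142 [ 0.33  0.74 -0.05  1.22 -0.03  1.52  1.39]
```

Emit:
send_rows:
  series:
    - {"dx":-0.5,"dy":0,"dz":-1.0,"ax":0,"ay":0,"az":0,"hand":1}
    - {"dx":-1.0,"dy":0,"dz":-1.9,"ax":0,"ay":0.01,"az":0,"hand":1}
    - {"dx":-1.5,"dy":0,"dz":-2.7,"ax":0,"ay":0.01,"az":0,"hand":1}
    - {"dx":-2.05,"dy":0,"dz":-3.55,"ax":0,"ay":0.02,"az":0,"hand":1}
    - {"dx":-2.65,"dy":0.05,"dz":-4.35,"ax":0,"ay":0.02,"az":0,"hand":1}
    - {"dx":-3.25,"dy":0.05,"dz":-5.15,"ax":0,"ay":0.025,"az":0,"hand":1}
    - {"dx":-3.9,"dy":0.05,"dz":-5.9,"ax":0,"ay":0.03,"az":0,"hand":1}
    - {"dx":-4.6,"dy":0.05,"dz":-6.65,"ax":0,"ay":0.03,"az":0,"hand":1}
    - {"dx":-4.6,"dy":0.05,"dz":-6.65,"ax":0,"ay":0.03,"az":0,"hand":1}
    - {"dx":-4.6,"dy":0.05,"dz":-6.65,"ax":0,"ay":0.03,"az":0,"hand":1}

```text
clock: 11.6
eef_pos: [642.9, -221.4, 321.5]
tool_rot: [3.135, -0.376, 2.666]
force: [3.2, 3.8, -6.3]
width: 25.5
gripper_force: 60.6
```

Emit:
send_rows:
  series:
    - {"dx":0,"dy":0,"dz":0,"ax":0,"ay":0,"az":0,"hand":1}
    - {"dx":0,"dy":0,"dz":0,"ax":0,"ay":0,"az":0,"hand":1}
    - {"dx":0,"dy":0,"dz":0,"ax":0,"ay":0,"az":0,"hand":1}

```text
clock: 11.9
eef_pos: [642.8, -221.4, 321.5]
tool_rot: [3.135, -0.376, 2.666]
force: [3.9, 4.5, -7.1]
width: 25.2
gripper_force: 60.6
```

Run:
```python
from h import *
a=lidang();arc([1.08,1.04,1.0,.96,.92,.88,.85],a,0.1)
im=get_image("side");save(im,"s5.png")
```

```text
lid ~ 1.1220929895827367 r 249.55392837232623 lat -0.5670110128734777
1.08 [ 0.69 -0.    0.79] [ 0.    -0.004 -0.   ]
1.04 [ 1.31 -0.01  1.56] [ 0.    -0.008 -0.   ]
1.0 [ 1.91 -0.01  2.36] [ 0.    -0.012 -0.   ]
0.96 [ 2.47 -0.02  3.18] [ 0.    -0.016 -0.   ]
0.92 [ 2.99 -0.02  4.03] [ 0.   -0.02 -0.  ]
0.88 [ 3.49 -0.03  4.9 ] [ 0.    -0.024 -0.   ]
0.85 [ 3.83 -0.03  5.56] [ 0.    -0.027 -0.   ]
11.9 grip [ 649.  -224.7  339.2] [ 3.89930313  4.45701943 -7.09882449] 25.209113008957992 60.56900382041931 [ 0.34  0.87 -0.05  0.83 -0.04  1.81  1.39]
```

View pics/s5.png

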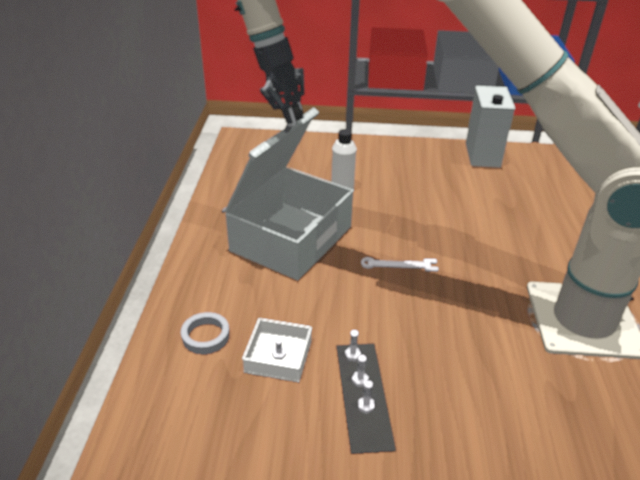

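The side view shows the lid held raised at about (275,165), the short bolt in the tin at (278,348), and three bolts standing on the mat. I'll ease the lid back to 0.85.

Emit:
send_rows:
  series:
    - {"dx":0.7,"dy":0,"dz":0.8,"ax":0,"ay":0,"az":0,"hand":1}
    - {"dx":1.3,"dy":0,"dz":1.55,"ax":0,"ay":-0.01,"az":0,"hand":1}
    - {"dx":1.9,"dy":0,"dz":2.35,"ax":0,"ay":-0.01,"az":0,"hand":1}
    - {"dx":2.45,"dy":0,"dz":3.2,"ax":0,"ay":-0.015,"az":0,"hand":1}
    - {"dx":3.0,"dy":0,"dz":4.05,"ax":0,"ay":-0.02,"az":0,"hand":1}
    - {"dx":3.5,"dy":0,"dz":4.9,"ax":0,"ay":-0.025,"az":0,"hand":1}
    - {"dx":3.85,"dy":0,"dz":5.55,"ax":0,"ay":-0.025,"az":0,"hand":1}
    - {"dx":3.85,"dy":0,"dz":5.55,"ax":0,"ay":-0.025,"az":0,"hand":1}
    - {"dx":3.85,"dy":0,"dz":5.55,"ax":0,"ay":-0.025,"az":0,"hand":1}
    - {"dx":3.85,"dy":0,"dz":5.55,"ax":0,"ay":-0.025,"az":0,"hand":1}

```text
clock: 12.95
eef_pos: [594.3, -196.1, 286.2]
tool_rot: [3.135, -0.345, 2.666]
force: [3.8, 3.7, 0.0]
width: 24.8
gripper_force: 61.1
```

Emit:
send_rows:
  series:
    - {"dx":0,"dy":0,"dz":0,"ax":0,"ay":0,"az":0,"hand":1}
    - {"dx":0,"dy":0,"dz":0,"ax":0,"ay":0,"az":0,"hand":1}
    - {"dx":0,"dy":0,"dz":0,"ax":0,"ay":0,"az":0,"hand":1}
    - {"dx":0,"dy":0,"dz":0,"ax":0,"ay":0,"az":0,"hand":1}
    - {"dx":0,"dy":0,"dz":0,"ax":0,"ay":0,"az":0,"hand":1}

```text
clock: 13.45
eef_pos: [594.3, -196.1, 286.2]
tool_rot: [3.135, -0.345, 2.666]
force: [4.7, 2.5, -0.2]
width: 25.0
gripper_force: 61.1
```

Run:
```python
from h import *
a=lidang();s=read_state();print(s["qd"].round(3),s["force"],s["gripper_force"],s["width"])
if .78<a<.92 and s["gripper_force"]>40 and s["width"]>23: print(finish_job())
```

```text
lid ~ 0.8595066227764381 r 250.51719819607098 lat -0.3042849137990126
[0.001 0.002 0.    0.002 0.001 0.001 0.002] [ 4.70264927  2.54193738 -0.15923342] 61.0602593421936 24.991291903762505
the job is handed in; nothing more can be done
None
```

The job is handed in at 13.5 s, with no verdict returned: the short bolt is in the scrap tin, the three good bolts were still standing in the last picture, and the lid went to about 1.12 rad and is now held still in the fingers at about 0.86 rad (both angles worked out from the arm's pose).

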